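# Open the ratchet bar clamp for the next mosaic panel

## Robot

A 7-joint arm with a two-finger parallel gripper is mounted at the origin on the work surface. World frame = base frame: x ahead of the robot, y to its left, z up, the work surface at z = 0. Lengths are in m, angles in degrees, forces in N, time in s.
With the tool pointing down it reaches from about 0.425 to 0.875 m from the base axis. Payload 4.7 kg.
Tool frame: the origin (TCP) lies at the very end of the fingers, on their centre line; the grasp point (between the pads) lies 19 mm behind it (env.grip_point_offset is the distance from the TCP to the grasp point, in m); z points along the fingers, y is the line along which they close (so a half turn about z gives the same grasp; the last joint's range is limited). The gripper opens to 87 mm and grips with 3 to 60 N. Pads are 19 mm wide; open, the fingers measure 117 mm over their backs; the gripper's body (75 mm by 190 mm) begins 51 mm behind the grasp point.
Start: joints at [68.875, 18.392, -4.016, 83.108, 1.295, 78.541, -3.26], TCP at [0.243, -0.603, 0.223] pointing down, gripper open.
Joint ranges: [-163.93, 163.93], [-17.29, 119.83], [-79.2, 71.16], [3.27, 140.29], [-89.18, 269.18], [5.43, 117.66], [-154.24, 154.24]. Speed limits (degrees/s): [147.25, 147.25, 180, 180, 180, 180, 180].

## Interface

Orientations are given as [roll, pitch, yaw] about the fixed x, y, z axes, in that order (R = Rz(yaw) Ry(pitch) Rx(roll)).
In Python, from cell import env gives the robot as it stands.
- The arm moves only by the tool jog_arm, never from a script. Its argument "motion" is a list of rows, each an object of numbers: "x", "y", "z": the shift along the tool's x, y, z in cm; "ax", "ay", "az": the turn, a rotation vector about the tool's x, y, z in degrees. In form: [{"x": .., "y": .., "z": .., "ax": .., "ay": .., "az": ..}, ...]. A call has exactly 5 rows; each row shifts and turns the commanded pose from where the row before left it, along the tool's axes as they then stand; what a row does not reach is not made up. A row lasts 1/10 s, in which the tool goes at most 50 mm and 8.59 degrees, less where a joint would pass 70% of its speed; a pose out of reach is approached as far as the arm can. A call is refused whole if a number of a shift passes 5 or a number of a turn 8.59, either way. A call with a gripper value outside its range is refused whole. "claw" is the gripper command: -1 is shut, 1 is fully open, values between are in proportion, set as the call begins (left out, the last holds). The fingers move at their own pace and stop on an object; "squeeze" is the grip in N (left out, the last holds). Time passes only in rows, so rows that do not move let the fingers close, or fill a call up. It gives the time, the measured TCP pose, the force, the opening and the grip force at its end, in the units of the state.
- env.get_obs(): the state, without advancing time (a new reading comes with each control period).
- env.read_camera(name): name is "scene" or "side" or "wrist"; returns the picture (420x560x3 uint8, red, green, blue); there is no depth.
- env.camera_params(name): a dict with "fx", "fy", "cx", "cy" (pixels), "extrinsics" (4x4, takes a point from world to camera coordinates). Camera axes: x right, y up, looking along -z (the intrinsics and any distortion apply to the point x, -y, -z); pixel columns grow to the right and rows downward; lengths in m; the calibration is good to about 2 mm. A picture is of the moment at which its call begins: read the wrist's pose just before it. camera_params takes no time and is no camera call; for the wrist camera it gives the pose at the moment of the call.
- env.sign_off(): hands the job in; it is judged then, once.
The state is a dict: "time_s": time; "qpos": joint angles; "joint_velocities": joint speeds; "effort": joint torques, N m; "tool_pos": TCP position; "tool_rot": TCP orientation; "force": force on the tool from outside, world axes, zero at the start; "wrist_torque": the same for the moment, N m; "grip_width": finger opening in m; "grasp_force": force on a finger pad.
Only numpy, scipy, OpenCV 4.12 (cv2) and the standard library are available. Lean on these libraries where they do the work, as an engineer would, in place of code of your own. Each camera call takes 0.05 s, during which the arm holds its last target. There are 200 camera calls.

## Task

Open the blue bar clamp on the mosaic bench ready for the next panel: press down the red release lever on its sliding jaw and, keeping the lever down, push the jaw back along the bar until it is fully home against its end stop. Then let go, so that the lever springs up again. Pick nothing up, and leave the panel, the tub, the stone and the nippers lying where they are.

Things in the scene. Friction and masses are not known exactly. Their poses are not given: they have to be found in the camera images.
- clamp: Bench-mounted ratchet bar clamp: toothed steel bar 22 mm wide (tooth tips 43 mm up), fixed blue head with screw at x -350 to -180 mm, blue sliding jaw, blue end stop at x = +69 mm. Screwed down; at most 96 mm high. Origin: on the bench under the bar's centre line. x: along the bar, the way the jaw opens (head to end stop); y: level, across it; z: up.
- release_pad (a point): Middle of the top of the red lever's thumb pad, where it is pressed; moves with jaw and lever. Pad 40 mm wide across the bar, 50 long; level and 70 mm above the bench when up. 22 mm beyond this point, towards the end stop, the pad's end turns up 9 mm: a fingertip on the pad pushes the jaw by it. The jaw's tower is 62 mm from here towards the head, 22 mm higher than the pad.
- release (a joint): Lever angle, rad: 0 = up, pawl in the teeth (up to 0.15 if the pawl rests on a tooth); 0.32 = fully down. Its pin lies across the bar, 32 mm from release_pad towards the head, 36 mm lower. Sprung up: 3 N at release_pad at 0, 6 N fully down. At 0.18 and more (pad 6 to 10 mm down) the pawl is clear and the jaw slides both ways; else the ratchet stops it opening within 9 mm.
- jaw (a joint): Position of the sliding jaw along the bar, m: grows as the jaw opens; 0.150 = fully open against the end stop. Starts somewhere between 0 and 0.06. With the release pressed it slides with about 2 N of friction.
- jaw_top (a point): Middle of the top of the sliding jaw's blue tower (16 mm thick, 60 mm wide), 92 mm above the bench.
- stop_face (a point): Middle of the upper edge of the end stop's face, which the jaw's cheeks meet when the jaw is fully open; 46 mm above the bench.
- panel: The next mosaic panel, loose on the bench beside the clamp: plywood 150 x 104 x 18 mm with small stone tiles on top (21.5 mm in all). Origin: centre of its underside, x along the long side. Not to be disturbed.
- tub: Clear plastic tub of mosaic stones, loose, 95 x 75 x 45 mm. Origin: centre of its underside. Not to be disturbed.
- stone: Blue stone block standing on the bench, loose, 50 x 34 x 52 mm high. Origin: centre of its underside. Not to be disturbed.
- nippers: Mosaic nippers with orange handles lying flat, loose, about 175 x 65 x 20 mm. Origin: near the middle, on the bench; handles point along x. Not to be disturbed.

How it is judged:
By the outcome, as a careful person would: the job done as asked, in the order asked, and still so for the second after the job is handed in, with the robot touching nothing.
It also fails if it takes over 35 s, if anything falls off the work surface, if the arm or the gripper's body presses on something with over 40 N, if the wrist force passes 120 N, or if a joint passes its speed limit or range.

## Working session

There is one attempt and no reset: what is moved stays moved. The work goes in short steps, Python scripts to look and compute and a tool call to move; the robot and the scene stay as the last step left them, time stands still between calls to the robot, and variables do not carry over. Pictures are saved under pics/ and viewed, at most 10 in all, crops included, and the job is handed in when it is done.

Besides the shell and the picture viewer there is one more tool, called after "Request:" as name(argument=value, ...) on one line, values as JSON. jog_arm: Moves the arm, as the interface text tells. Its arguments: {"type":"object","properties":{"motion":{"type":"array"},"claw":{"type":"number"},"squeeze":{"type":"number"}},"required":["motion"]}

```bash
mkdir -p pics; ls; cat > h.py <<'E'
import numpy as np, cv2
from cell import env
def ray(p,u,v):
    E=np.array(p["extrinsics"]);R=E[:3,:3];t=E[:3,3]
    d=np.array([(u-p["cx"])/p["fx"],-(v-p["cy"])/p["fy"],-1.])
    return -R.T@t, R.T@d
def onz(p,u,v,z):
    o,d=ray(p,u,v); return o+d*(z-o[2])/d[2]
def proj(p,X):
    E=np.array(p["extrinsics"]);c=E[:3,:3]@np.array(X)+E[:3,3]
    return p["fx"]*c[0]/-c[2]+p["cx"], p["cy"]+p["fy"]*c[1]/c[2]
E
python3 - <<'E'
from h import *
s=env.get_obs();print(s["tool_pos"],s["tool_rot"],s["time_s"],s["grip_width"],s["force"])
for n in("scene","side"):
    im=env.read_camera(n);cv2.imwrite(f"pics/{n}0.png",im[:,:,::-1])
    print(n,{k:(np.round(v,3).tolist()) for k,v in env.camera_params(n).items() if k!="name"})
E
```

```text
pics
[ 0.24249654 -0.60246817  0.22144382] [-1.79888001e+02  6.84969151e-03  2.19317448e+01] 0.0 0.08728196660672269 [-0.75275556 -0.91429061  0.26977147]
scene {'fx': 474.004, 'fy': 474.004, 'cx': 282.006, 'cy': 201.989, 'extrinsics': [[0.772, 0.636, 0.022, -0.471], [-0.347, 0.393, 0.851, 0.097], [0.533, -0.665, 0.524, -1.213], [0.0, 0.0, 0.0, 1.0]]}
side {'fx': 398.263, 'fy': 398.263, 'cx': 279.548, 'cy': 205.97, 'extrinsics': [[-1.0, 0.006, 0.015, 0.543], [0.006, -0.727, 0.687, -0.025], [0.015, 0.687, 0.726, -0.876], [0.0, 0.0, 0.0, 1.0]]}
```

View pics/scene0.png

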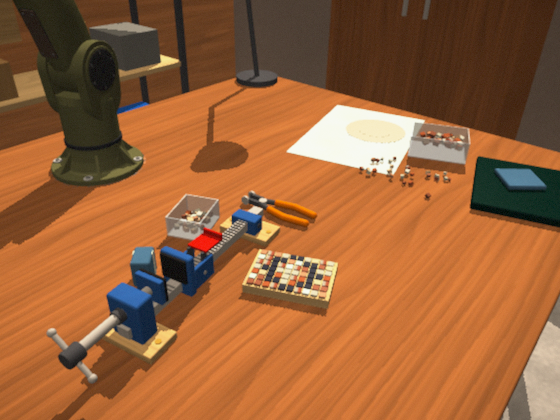

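View pics/side0.png

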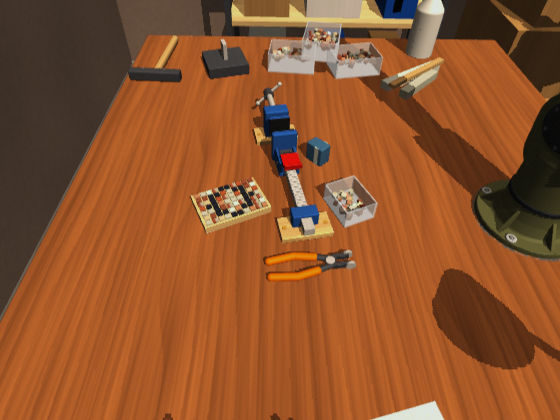

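The scene view shows the red pad near (206,241), the end stop at (247,222) and the jaw tower at (178,265). In the side view the pad is at (291,161) and the end stop at (304,215). The tub and stone lie on the robot side of the bar, the panel on the other side, and the nippers beyond the stop.

```bash
cat >> h.py <<'E'
def blobs(im,kind,amin=40):
    h=cv2.cvtColor(im,cv2.COLOR_RGB2HSV)
    if kind=="red": m=((h[...,0]<4)|(h[...,0]>174))&(h[...,1]>200)&(h[...,2]>110)
    else: m=(h[...,0]>105)&(h[...,0]<125)&(h[...,1]>150)&(h[...,2]>40)
    n,l,st,c=cv2.connectedComponentsWithStats(m.astype(np.uint8))
    return [(st[i].tolist(),c[i].round(1).tolist()) for i in range(1,n) if st[i][4]>=amin],l
def tri(p1,a,p2,b):
    o1,d1=ray(p1,*a);o2,d2=ray(p2,*b)
    k=np.linalg.lstsq(np.c_[d1,-d2],o2-o1,rcond=None)[0]
    A=o1+k[0]*d1;B=o2+k[1]*d2
    return (A+B)/2,np.linalg.norm(A-B)
E
python3 - <<'E'
from h import *
P={n:env.camera_params(n) for n in("scene","side")}
c={}
for n in P:
    im=cv2.imread(f"pics/{n}0.png")[:,:,::-1].copy()
    for k in("red","blue"):
        b,l=blobs(im,k)
        print(n,k,b)
        if k=="red":
            c[n]=max(b,key=lambda q:q[0][4])[1]
            print(onz(P[n],*c[n],.07))
print(tri(P["scene"],c["scene"],P["side"],c["side"]))
im=cv2.imread("pics/scene0.png")[170:370,50:350];a=cv2.resize(im,None,fx=2.6,fy=2.6,interpolation=2)
cv2.imwrite("pics/c1.png",a)
im=cv2.imread("pics/side0.png")[90:250,180:390];a=cv2.resize(im,None,fx=3.7,fy=3.7,interpolation=2)
cv2.imwrite("pics/c2.png",a)
E
```

```text
scene red [([188, 228, 34, 24, 424], [205.6, 240.4])]
[ 0.52312962 -0.10599341  0.07      ]
scene blue [([117, 102, 31, 11, 125], [131.2, 106.6]), ([232, 210, 29, 25, 335], [247.8, 220.1]), ([161, 247, 52, 49, 802], [191.9, 269.0]), ([107, 270, 59, 74, 2066], [138.2, 303.6])]
side red [([281, 153, 21, 18, 281], [290.8, 160.9])]
[ 0.51876591 -0.1019146   0.07      ]
side blue [([383, 0, 35, 19, 469], [400.3, 9.1]), ([264, 105, 25, 16, 308], [275.6, 112.1]), ([272, 130, 25, 37, 526], [283.2, 141.5]), ([291, 205, 28, 22, 386], [303.9, 214.0])]
(array([ 0.51938607, -0.10382012,  0.06762526]), np.float64(0.0018985128068006241))
```

View pics/c2.png

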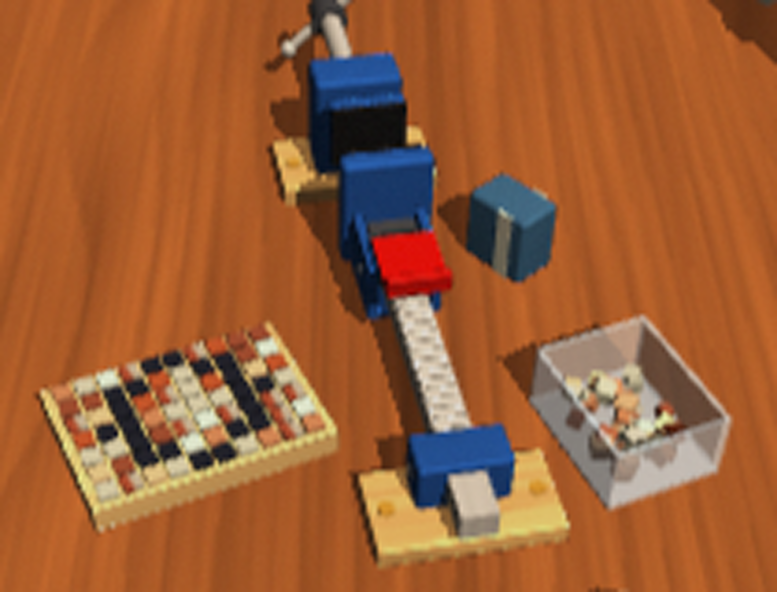

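The crop shows the pad at crop (410,262), the tower top at (387,156), and the stop's upper face edge centred at (460,430). The bar runs between the stone and tub on the right and the panel on the left.

```bash
python3 - <<'E'
from h import *
p=env.camera_params("side")
f=lambda u,v,z: onz(p,180+u/3.7,90+v/3.7,z)
pts=dict(jaw=f(387,153,.092),stop=f(460,430,.046),head=f(356,62,.096),pad=f(408,260,.07),bar1=f(412,300,.043),bar2=f(450,425,.043),
 stone=f(512,190,.052),tub1=f(541,350,.045),tub2=f(612,505,.045),panelR=f(336,440,.0215),panelB=f(270,325,.02))
for k,v in pts.items(): print(k,v.round(4))
for a,b in(("jaw","stop"),("pad","stop"),("bar1","bar2"),("jaw","pad")):
    d=pts[b]-pts[a];print(a,b,np.degrees(np.arctan2(d[1],d[0])),np.hypot(*d[:2]))
R=cv2.Rodrigues
E
```

```text
jaw [ 0.532  -0.1816  0.092 ]
stop [0.4928 0.0141 0.046 ]
head [ 0.5515 -0.2779  0.096 ]
pad [ 0.5199 -0.1041  0.07  ]
bar1 [ 0.5166 -0.0983  0.043 ]
bar2 [0.4979 0.0074 0.043 ]
stone [ 0.4487 -0.1972  0.052 ]
tub1 [ 0.4415 -0.0524  0.045 ]
tub2 [0.4137 0.0678 0.045 ]
panelR [ 5.624e-01 -5.000e-04  2.150e-02]
panelB [ 0.6046 -0.0998  0.02  ]
jaw stop 101.3219448929531 0.19953781389026695
pad stop 102.91623710144643 0.12123037058529398
bar1 bar2 100.03114337988877 0.10737499714723552
jaw pad 98.85708612251392 0.07842693423456283
```

Request:
jog_arm(motion=[{"x": 2.95, "y": -2.39, "z": 0.1, "az": -5.3}, {"x": 3.16, "y": -2.11, "z": 0.1, "az": -5.3}, {"x": 3.34, "y": -1.81, "z": 0.1, "az": -5.3}, {"x": 3.5, "y": -1.49, "z": 0.1, "az": -5.3}, {"x": 3.62, "y": -1.16, "z": 0.1, "az": -5.3}], claw=-1, squeeze=5)

```text
$.motion[0]: bad value
```

Request:
jog_arm(motion=[{"x": 3.71, "y": -0.82, "z": 0.1, "az": -5.3}, {"x": 3.77, "y": -0.48, "z": 0.1, "az": -5.3}, {"x": 3.8, "y": -0.13, "z": 0.1, "az": -5.3}, {"x": 3.79, "y": 0.23, "z": 0.1, "az": -5.3}, {"x": 3.76, "y": 0.57, "z": 0.1, "az": -5.3}])

```text
$.motion[0]: bad value
```

Request:
jog_arm(motion=[{"x": 3.69, "y": 0.92, "z": 0.1, "az": -5.3}, {"x": 3.59, "y": 1.26, "z": 0.1, "az": -5.3}, {"x": 3.46, "y": 1.58, "z": 0.1, "az": -5.3}, {"x": 3.29, "y": 1.89, "z": 0.1, "az": -5.3}, {"x": 3.11, "y": 2.19, "z": 0.1, "az": -5.3}])

```text
$.motion[0]: bad value
```

```bash
python3 - <<'E'
from h import *
s=env.get_obs();print(s["time_s"],s["tool_pos"],s["tool_rot"],s["grip_width"],s["force"])
p=env.camera_params("wrist");im=env.read_camera("wrist");cv2.imwrite("pics/w1.png",im[:,:,::-1])
b,l=blobs(im,"red");print(b);E=np.array(p["extrinsics"]);print(-E[:3,:3].T@E[:3,3])
for q,c in b: print(onz(p,*c,.07))
E
```

```text
0.1 [ 0.24255062 -0.60251761  0.22158111] [-1.79903248e+02  4.09292056e-03  2.19332781e+01] 0.0869934196920299 [-0.14989635  0.55777811 -0.21451118]
[]
[ 0.31078845 -0.57440985  0.38308078]
```

View pics/w1.png

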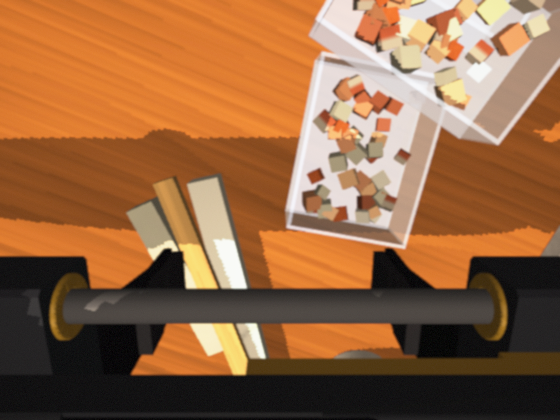

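The wrist view shows only the far tubs: all three moves were refused, because each row needs all six keys. I'll send the first one again in full.

Request:
jog_arm(motion=[{"x": 2.95, "y": -2.39, "z": 0.1, "ax": 0, "ay": 0, "az": -5.3}, {"x": 3.16, "y": -2.11, "z": 0.1, "ax": 0, "ay": 0, "az": -5.3}, {"x": 3.34, "y": -1.81, "z": 0.1, "ax": 0, "ay": 0, "az": -5.3}, {"x": 3.5, "y": -1.49, "z": 0.1, "ax": 0, "ay": 0, "az": -5.3}, {"x": 3.62, "y": -1.16, "z": 0.1, "ax": 0, "ay": 0, "az": -5.3}], claw=-1, squeeze=5)

```text
time_s: 0.65
tool_pos: [0.3355, -0.4353, 0.2172]
tool_rot: [-180.0, 0.0, 48.6]
force: [-0.1, -0.2, -0.2]
grip_width: 0.0548
grasp_force: 0.0
```

Request:
jog_arm(motion=[{"x": 3.71, "y": -0.82, "z": 0.1, "ax": 0, "ay": 0, "az": -5.3}, {"x": 3.77, "y": -0.48, "z": 0.1, "ax": 0, "ay": 0, "az": -5.3}, {"x": 3.8, "y": -0.13, "z": 0.1, "ax": 0, "ay": 0, "az": -5.3}, {"x": 3.79, "y": 0.23, "z": 0.1, "ax": 0, "ay": 0, "az": -5.3}, {"x": 3.76, "y": 0.57, "z": 0.1, "ax": 0, "ay": 0, "az": -5.3}])

```text
time_s: 1.15
tool_pos: [0.4277, -0.2693, 0.2124]
tool_rot: [-180.0, 0.0, 75.1]
force: [-0.3, -0.6, 0.3]
grip_width: 0.0151
grasp_force: 0.0
```

Request:
jog_arm(motion=[{"x": 3.69, "y": 0.92, "z": 0.1, "ax": 0, "ay": 0, "az": -5.3}, {"x": 3.59, "y": 1.26, "z": 0.1, "ax": 0, "ay": 0, "az": -5.3}, {"x": 3.46, "y": 1.58, "z": 0.1, "ax": 0, "ay": 0, "az": -5.3}, {"x": 3.29, "y": 1.89, "z": 0.1, "ax": 0, "ay": 0, "az": -5.3}, {"x": 3.11, "y": 2.19, "z": 0.1, "ax": 0, "ay": 0, "az": -5.3}])

```text
time_s: 1.65
tool_pos: [0.52, -0.1033, 0.2074]
tool_rot: [-180.0, 0.0, 101.6]
force: [0.6, -0.5, -0.1]
grip_width: 0.0006
grasp_force: 0.0
```

```bash
python3 - <<'E'
from h import *
s=env.get_obs();print(s["time_s"],s["tool_pos"],s["tool_rot"],s["grip_width"],s["force"])
p=env.camera_params("wrist");im=env.read_camera("wrist");cv2.imwrite("pics/w2.png",im[:,:,::-1])
b,l=blobs(im,"red");print(b);E=np.array(p["extrinsics"]);print(-E[:3,:3].T@E[:3,3])
for q,c in b: print(onz(p,*c,.07))
E
```

```text
1.65 [ 0.51998133 -0.10326187  0.20744089] [-1.79991780e+02  2.31282410e-02  1.01638963e+02] 0.0005565935568878395 [ 0.62462663 -0.53372762 -0.09525138]
[([253, 172, 48, 59, 2694], [276.5, 200.6])]
[ 0.50507259 -0.03028951  0.36891168]
[ 0.51914395 -0.10309694  0.07      ]
```

View pics/w2.png

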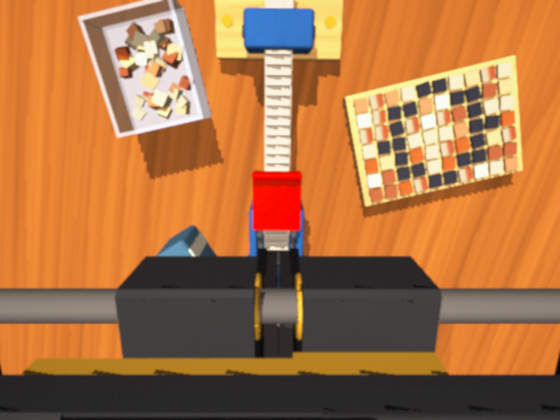

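The wrist view shows the red pad centred at (277,201), the bar running straight up the image to the stop at (278,30), and the fingers lined up with it. Next: tilt the tool 15° to match the pressed pad, and descend above it.

Request:
jog_arm(motion=[{"x": 0.25, "y": -0.1, "z": 0, "ax": 0, "ay": -7.5, "az": 0}, {"x": 0.25, "y": 0, "z": 0, "ax": 0, "ay": -7.5, "az": 0}, {"x": 0.97, "y": 0, "z": 3.6, "ax": 0, "ay": 0, "az": 0}, {"x": 0.97, "y": 0, "z": 3.6, "ax": 0, "ay": 0, "az": 0}, {"x": 0.97, "y": 0, "z": 3.6, "ax": 0, "ay": 0, "az": 0}])

```text
time_s: 2.2
tool_pos: [0.5175, -0.0996, 0.0944]
tool_rot: [180.0, 15.1, 101.4]
force: [-0.5, -0.9, 0.7]
grip_width: 0.0005
grasp_force: 0.0
```

```bash
python3 - <<'E'
from h import *
s=env.get_obs();print(s["time_s"],s["tool_pos"],s["tool_rot"],s["force"])
a=env.read_camera("scene")[170:320,110:320];b=env.read_camera("side")[90:240,200:370]
a=cv2.resize(a,None,fx=2.1,fy=3.0*.7,interpolation=2);b=cv2.resize(b,(357,315),interpolation=2)
cv2.imwrite("pics/h1.png",np.hstack([a,b])[:,:,::-1])
E
```

```text
2.2 [ 0.5175432 -0.0996252  0.0944466] [179.9516831   15.05373172 101.44534636] [-0.47193591 -0.94393773  0.65951684]
```

View pics/h1.png

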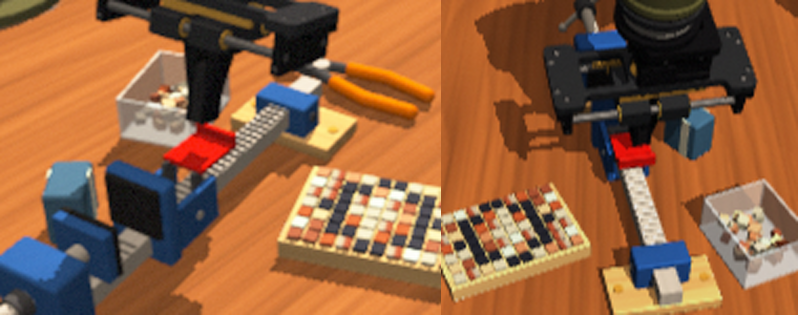

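The tip hovers right above the pad, behind its lip, and the gripper body is clear of everything. Descend to contact.

Request:
jog_arm(motion=[{"x": 0.12, "y": 0, "z": 0.46, "ax": 0, "ay": 0, "az": 0}, {"x": 0.12, "y": 0, "z": 0.46, "ax": 0, "ay": 0, "az": 0}, {"x": 0.12, "y": 0, "z": 0.46, "ax": 0, "ay": 0, "az": 0}, {"x": 0.12, "y": 0, "z": 0.46, "ax": 0, "ay": 0, "az": 0}, {"x": 0.12, "y": 0, "z": 0.46, "ax": 0, "ay": 0, "az": 0}])

```text
time_s: 2.8
tool_pos: [0.5181, -0.1001, 0.0719]
tool_rot: [179.9, 15.0, 101.4]
force: [-0.8, -0.3, -0.6]
grip_width: 0.0006
grasp_force: 0.0
```

Request:
jog_arm(motion=[{"x": 0.11, "y": 0, "z": 0.12, "ax": 0, "ay": 0, "az": 0}, {"x": 0.11, "y": 0, "z": 0.12, "ax": 0, "ay": 0, "az": 0}, {"x": 0.11, "y": 0, "z": 0.12, "ax": 0, "ay": 0, "az": 0}, {"x": 0.11, "y": 0, "z": 0.12, "ax": 0, "ay": 0, "az": 0}, {"x": 0.11, "y": 0, "z": 0.12, "ax": 0, "ay": 0, "az": 0}])

```text
time_s: 3.3
tool_pos: [0.5169, -0.0964, 0.0644]
tool_rot: [-180.0, 15.0, 101.4]
force: [-1.3, -0.1, 0.4]
grip_width: 0.0005
grasp_force: 0.8
```

Request:
jog_arm(motion=[{"x": 0.08, "y": 0, "z": 0.09, "ax": 0, "ay": 0, "az": 0}, {"x": 0.08, "y": 0, "z": 0.09, "ax": 0, "ay": 0, "az": 0}, {"x": 0.08, "y": 0, "z": 0.09, "ax": 0, "ay": 0, "az": 0}, {"x": 0.08, "y": 0, "z": 0.09, "ax": 0, "ay": 0, "az": 0}, {"x": 0, "y": 0, "z": 0, "ax": 0, "ay": 0, "az": 0}])

```text
time_s: 3.8
tool_pos: [0.5166, -0.094, 0.0601]
tool_rot: [180.0, 15.0, 101.4]
force: [-0.7, -0.3, 1.8]
grip_width: 0.0004
grasp_force: 0.9
```

```bash
python3 - <<'E'
from h import *
s=env.get_obs();print(s["time_s"],s["tool_pos"],s["tool_rot"],s["force"],s["wrist_torque"])
a=env.read_camera("scene")[200:290,150:276];b=env.read_camera("side")[110:220,240:350]
a=cv2.resize(a,(441,315),interpolation=2);b=cv2.resize(b,(315,315),interpolation=2)
cv2.imwrite("pics/h2.png",np.hstack([a,b])[:,:,::-1])
E
```

```text
3.8 [ 0.51663208 -0.09400503  0.06005277] [179.98663009  15.00397067 101.44391493] [-0.65865682 -0.28252275  1.7592229 ] [ 0.02917776 -0.0137995  -0.06719859]
```

View pics/h2.png

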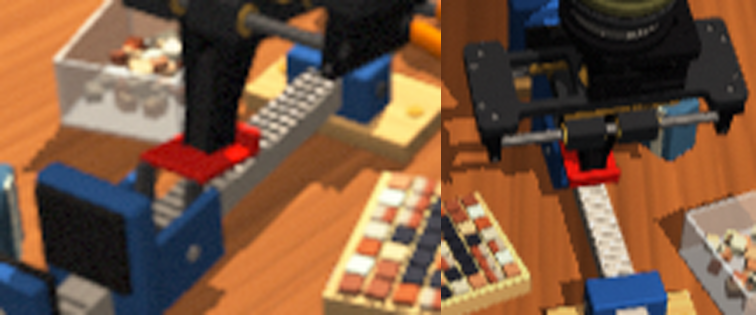

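The fingertip is on the pad behind the lip, and the pad is tilting down. Keep pressing until the bottom stop shows in the force.

Request:
jog_arm(motion=[{"x": 0.08, "y": 0, "z": 0.08, "ax": 0, "ay": 0, "az": 0}, {"x": 0.08, "y": 0, "z": 0.08, "ax": 0, "ay": 0, "az": 0}, {"x": 0.08, "y": 0, "z": 0.08, "ax": 0, "ay": 0, "az": 0}, {"x": 0, "y": 0, "z": 0, "ax": 0, "ay": 0, "az": 0}, {"x": 0, "y": 0, "z": 0, "ax": 0, "ay": 0, "az": 0}])

```text
time_s: 4.4
tool_pos: [0.5164, -0.0925, 0.0573]
tool_rot: [180.0, 15.0, 101.4]
force: [0.3, -1.1, 2.4]
grip_width: 0.0005
grasp_force: 1.3
```

Request:
jog_arm(motion=[{"x": 0.05, "y": 0, "z": 0.08, "ax": 0, "ay": 0, "az": 0}, {"x": 0.05, "y": 0, "z": 0.08, "ax": 0, "ay": 0, "az": 0}, {"x": 0, "y": 0, "z": 0.05, "ax": 0, "ay": 0, "az": 0}, {"x": 0, "y": 0, "z": 0, "ax": 0, "ay": 0, "az": 0}, {"x": 0, "y": 0, "z": 0, "ax": 0, "ay": 0, "az": 0}])

```text
time_s: 4.9
tool_pos: [0.5163, -0.0918, 0.0557]
tool_rot: [180.0, 15.0, 101.4]
force: [-2.7, 1.0, 8.7]
grip_width: 0.0005
grasp_force: 4.7
```

The lever has bottomed at 8.7 N. Push level along the bar.

Request:
jog_arm(motion=[{"x": 0.39, "y": 0, "z": -0.1, "ax": 0, "ay": 0, "az": 0}, {"x": 0.58, "y": 0, "z": -0.155, "ax": 0, "ay": 0, "az": 0}, {"x": 0.58, "y": 0, "z": -0.155, "ax": 0, "ay": 0, "az": 0}, {"x": 0.58, "y": 0, "z": -0.155, "ax": 0, "ay": 0, "az": 0}, {"x": 0.58, "y": 0, "z": -0.155, "ax": 0, "ay": 0, "az": 0}])

```text
time_s: 5.4
tool_pos: [0.5112, -0.0654, 0.0557]
tool_rot: [179.9, 15.1, 101.4]
force: [-0.2, -2.6, 6.6]
grip_width: 0.0005
grasp_force: 3.1
```

```bash
python3 - <<'E'
from h import *
s=env.get_obs();print(s["time_s"],s["tool_pos"],s["force"])
P={n:env.camera_params(n) for n in("scene","side")}
a=env.read_camera("scene");b=env.read_camera("side")
for n,im in(("scene",a),("side",b)): print(n,blobs(im,"red")[0],blobs(im,"blue")[0])
a=cv2.resize(a[180:300,130:298],(441,315),interpolation=2);b=cv2.resize(b[110:230,240:360],(315,315),interpolation=2)
cv2.imwrite("pics/h3.png",np.hstack([a,b])[:,:,::-1])
E
```

```text
5.4 [ 0.51116386 -0.06542928  0.05571586] [-0.21360043 -2.63741206  6.61326515]
scene [([201, 230, 32, 14, 194], [217.8, 237.4])] [([117, 102, 31, 11, 124], [131.1, 106.6]), ([232, 210, 29, 25, 337], [247.9, 220.3]), ([172, 239, 50, 47, 755], [201.6, 260.4]), ([107, 270, 59, 74, 2101], [138.4, 303.7])]
side [([285, 172, 21, 14, 127], [294.4, 180.3])] [([394, 0, 24, 19, 199], [407.9, 11.2]), ([264, 105, 22, 29, 302], [274.0, 113.2]), ([275, 148, 7, 8, 43], [277.5, 151.7]), ([291, 205, 28, 22, 388], [303.9, 214.0])]
```

View pics/h3.png

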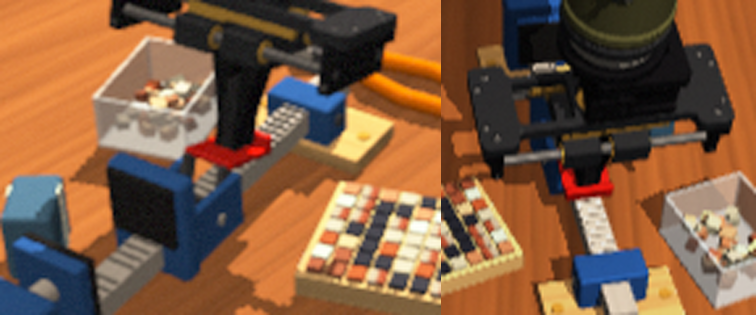

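The jaw is sliding with the lever down and the tip stays on the pad. Continue.

Request:
jog_arm(motion=[{"x": 0.58, "y": 0, "z": -0.155, "ax": 0, "ay": 0, "az": 0}, {"x": 0.58, "y": 0, "z": -0.155, "ax": 0, "ay": 0, "az": 0}, {"x": 0.58, "y": 0, "z": -0.155, "ax": 0, "ay": 0, "az": 0}, {"x": 0.58, "y": 0, "z": -0.155, "ax": 0, "ay": 0, "az": 0}, {"x": 0.58, "y": 0, "z": -0.155, "ax": 0, "ay": 0, "az": 0}])

```text
time_s: 6.0
tool_pos: [0.5052, -0.0349, 0.0553]
tool_rot: [179.9, 15.1, 101.4]
force: [1.3, -2.0, 5.6]
grip_width: 0.0006
grasp_force: 4.5
```

Request:
jog_arm(motion=[{"x": 0.58, "y": 0, "z": -0.155, "ax": 0, "ay": 0, "az": 0}, {"x": 0.58, "y": 0, "z": -0.155, "ax": 0, "ay": 0, "az": 0}, {"x": 0.58, "y": 0, "z": -0.155, "ax": 0, "ay": 0, "az": 0}, {"x": 0.58, "y": 0, "z": -0.155, "ax": 0, "ay": 0, "az": 0}, {"x": 0.58, "y": 0, "z": -0.155, "ax": 0, "ay": 0, "az": 0}])

```text
time_s: 6.5
tool_pos: [0.4994, -0.0053, 0.0553]
tool_rot: [179.9, 15.0, 101.4]
force: [2.1, -1.8, 4.6]
grip_width: 0.0006
grasp_force: 4.3
```

```bash
python3 - <<'E'
from h import *
s=env.get_obs();print(s["time_s"],s["tool_pos"],s["force"])
a=env.read_camera("scene");b=env.read_camera("side")
for n,im in(("scene",a),("side",b)): print(n,blobs(im,"red")[0],blobs(im,"blue")[0])
a=cv2.resize(a[180:300,130:298],(441,315),interpolation=2);b=cv2.resize(b[110:230,240:360],(315,315),interpolation=2)
cv2.imwrite("pics/h4.png",np.hstack([a,b])[:,:,::-1])
E
```

```text
6.5 [ 0.49943795 -0.0053348   0.05525891] [ 2.08145431 -1.75096495  4.63952637]
scene [([220, 216, 30, 12, 155], [236.2, 221.4])] [([116, 102, 33, 11, 129], [130.9, 106.7]), ([245, 212, 16, 23, 186], [253.3, 223.4]), ([194, 222, 46, 45, 637], [221.9, 242.6]), ([107, 270, 59, 74, 2082], [138.4, 304.2])]
side [([291, 193, 21, 13, 120], [301.0, 200.1])] [([264, 105, 25, 31, 343], [274.7, 113.7]), ([280, 154, 15, 4, 45], [287.1, 155.6]), ([279, 168, 9, 10, 68], [282.9, 172.6]), ([291, 205, 28, 22, 388], [303.8, 214.0])]
```

Request:
jog_arm(motion=[{"x": 0.59, "y": 0, "z": -0.105, "ax": 0, "ay": 0, "az": 0}, {"x": 0.48, "y": 0, "z": -0.13, "ax": 0, "ay": 0, "az": 0}, {"x": 0.48, "y": 0, "z": -0.13, "ax": 0, "ay": 0, "az": 0}, {"x": 0.48, "y": 0, "z": -0.13, "ax": 0, "ay": 0, "az": 0}, {"x": 0.48, "y": 0, "z": -0.13, "ax": 0, "ay": 0, "az": 0}])

```text
time_s: 7.1
tool_pos: [0.4946, 0.0199, 0.0552]
tool_rot: [179.9, 15.1, 101.4]
force: [1.5, -1.6, 6.9]
grip_width: 0.0003
grasp_force: 5.2
```

View pics/h4.png

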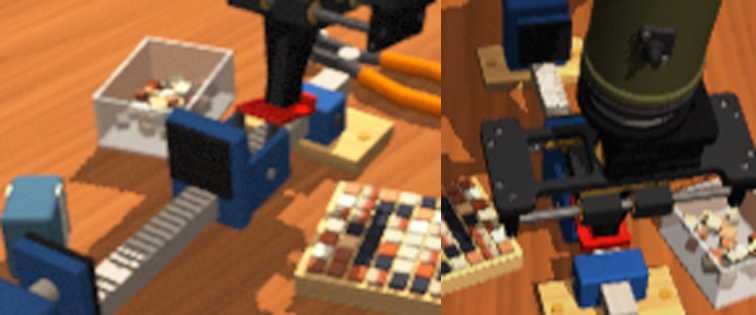

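The jaw is roughly two-thirds of the way, with the pad's end about to pass over the stop. Push on, watching for end-stop force.

Request:
jog_arm(motion=[{"x": 0.39, "y": 0, "z": -0.105, "ax": 0, "ay": 0, "az": 0}, {"x": 0.39, "y": 0, "z": -0.105, "ax": 0, "ay": 0, "az": 0}, {"x": 0.39, "y": 0, "z": -0.105, "ax": 0, "ay": 0, "az": 0}, {"x": 0.39, "y": 0, "z": -0.105, "ax": 0, "ay": 0, "az": 0}, {"x": 0.39, "y": 0, "z": -0.105, "ax": 0, "ay": 0, "az": 0}])

```text
time_s: 7.6
tool_pos: [0.4909, 0.038, 0.0553]
tool_rot: [179.9, 15.2, 101.4]
force: [6.8, -10.7, 2.1]
grip_width: 0.0005
grasp_force: 6.2
```

Request:
jog_arm(motion=[{"x": 0.12, "y": 0, "z": 0.03, "ax": 0, "ay": 0, "az": 0}, {"x": 0.1, "y": 0, "z": 0, "ax": 0, "ay": 0, "az": 0}, {"x": 0, "y": 0, "z": 0, "ax": 0, "ay": 0, "az": 0}, {"x": 0, "y": 0, "z": 0, "ax": 0, "ay": 0, "az": 0}, {"x": 0, "y": 0, "z": 0, "ax": 0, "ay": 0, "az": 0}])

```text
time_s: 8.1
tool_pos: [0.491, 0.038, 0.055]
tool_rot: [179.9, 15.3, 101.3]
force: [3.9, -9.1, 8.5]
grip_width: -0.0
grasp_force: 7.5
```

```bash
python3 - <<'E'
from h import *
s=env.get_obs();print(s["time_s"],s["tool_pos"],s["force"])
a=env.read_camera("scene");b=env.read_camera("side")
for n,im in(("scene",a),("side",b)): print(n,blobs(im,"red")[0],blobs(im,"blue")[0])
a=cv2.resize(a[180:270,170:296],(441,315),interpolation=2);b=cv2.resize(b[150:240,255:345],(315,315),interpolation=2)
cv2.imwrite("pics/h5.png",np.hstack([a,b])[:,:,::-1])
E
```

```text
8.1 [0.4910233  0.03797864 0.05497928] [ 3.91847021 -9.11649209  8.49578517]
scene [([233, 204, 29, 12, 146], [248.5, 210.5])] [([117, 102, 32, 11, 127], [131.4, 106.6]), ([209, 210, 52, 44, 735], [239.2, 228.7]), ([107, 270, 59, 74, 2071], [138.3, 303.8])]
side [([296, 210, 22, 11, 119], [306.3, 215.7])] [([264, 105, 25, 31, 354], [274.4, 114.2]), ([283, 167, 17, 7, 89], [290.6, 169.8]), ([283, 183, 9, 12, 88], [286.8, 188.3]), ([291, 210, 9, 17, 89], [294.4, 218.9])]
```

View pics/h5.png

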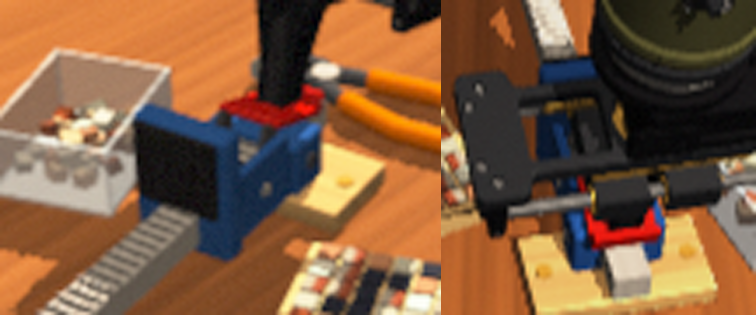

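The jaw's cheeks meet the stop, and the tool stalled with about 9 N along the bar, so the jaw is home. Lift straight up to let the lever spring.

Request:
jog_arm(motion=[{"x": -0.26, "y": 0, "z": -0.97, "ax": 0, "ay": 0, "az": 0}, {"x": -0.39, "y": 0, "z": -1.45, "ax": 0, "ay": 0, "az": 0}, {"x": -0.52, "y": 0, "z": -1.93, "ax": 0, "ay": 0, "az": 0}, {"x": -0.78, "y": 0, "z": -2.9, "ax": 0, "ay": 0, "az": 0}, {"x": -1.04, "y": 0, "z": -3.86, "ax": 0, "ay": 0, "az": 0}])

```text
time_s: 8.7
tool_pos: [0.4867, 0.0421, 0.167]
tool_rot: [-179.7, 14.9, 101.6]
force: [-0.1, -0.2, -0.3]
grip_width: 0.0004
grasp_force: 0.0
```

Request:
jog_arm(motion=[{"x": -1.04, "y": 0, "z": -3.86, "ax": 0, "ay": 0, "az": 0}, {"x": -1.04, "y": 0, "z": -3.86, "ax": 0, "ay": 0, "az": 0}, {"x": 0, "y": 0, "z": 0, "ax": 0, "ay": 0, "az": 0}, {"x": 0, "y": 0, "z": 0, "ax": 0, "ay": 0, "az": 0}, {"x": 0, "y": 0, "z": 0, "ax": 0, "ay": 0, "az": 0}])

```text
time_s: 9.2
tool_pos: [0.488, 0.0415, 0.2466]
tool_rot: [-179.8, 14.9, 101.5]
force: [-0.4, -0.3, -1.0]
grip_width: 0.0006
grasp_force: 0.0
```

```bash
python3 - <<'E'
from h import *
s=env.get_obs();print(s["time_s"],s["tool_pos"],s["force"])
P={n:env.camera_params(n) for n in("scene","side")};c={}
for n in P:
    im=env.read_camera(n);cv2.imwrite(f"pics/{n}9.png",im[:,:,::-1])
    r=blobs(im,"red")[0];print(n,r,blobs(im,"blue")[0]);c[n]=max(r,key=lambda q:q[0][4])[1]
print(tri(P["scene"],c["scene"],P["side"],c["side"]))
d=np.array([-.197,.98,0])
p0=np.array([.5193,-.1035,.07])
for t in(.11,.12,.125,.13):print(t,[np.round(proj(P[n],p0+t*d),1) for n in P])
# scene change check for the loose things
for n in P:
    a=cv2.imread(f"pics/{n}0.png").astype(int);b=cv2.imread(f"pics/{n}9.png").astype(int)
    m=(abs(a-b).max(2)>40).astype(np.uint8);k,l,st,_=cv2.connectedComponentsWithStats(m)
    print(n,[x.tolist() for x in st[1:] if x[4]>60])
E
```

```text
9.2 [0.48797238 0.0415065  0.24659699] [-0.43036316 -0.2710108  -1.04312852]
scene [([230, 196, 29, 20, 318], [245.2, 205.9])] [([117, 102, 32, 11, 128], [131.4, 106.6]), ([209, 210, 52, 44, 735], [239.4, 228.3]), ([107, 270, 59, 74, 2063], [138.3, 303.8])]
side [([293, 191, 24, 20, 348], [304.5, 200.7])] [([383, 0, 35, 19, 568], [399.8, 8.5]), ([283, 166, 36, 61, 932], [297.7, 190.7])]
(array([0.49535026, 0.0224767 , 0.06992403]), np.float64(0.0026095457891135852))
0.11 [array([239. , 209.7]), array([302.4, 194.7])]
0.12 [array([241.8, 207.3]), array([303.6, 198.1])]
0.125 [array([243.2, 206.1]), array([304.2, 199.8])]
0.13 [array([244.5, 204.9]), array([304.8, 201.6])]
scene [[13, 0, 45, 58, 1006], [75, 0, 13, 28, 131], [199, 6, 114, 81, 4059], [79, 40, 14, 12, 88], [96, 47, 15, 17, 124], [38, 59, 20, 53, 451], [109, 58, 12, 53, 299], [240, 85, 23, 34, 590], [0, 190, 34, 22, 175], [41, 194, 48, 38, 304], [69, 195, 191, 225, 12161], [17, 233, 20, 12, 76], [0, 241, 15, 14, 83], [76, 332, 22, 15, 142], [55, 334, 15, 14, 61], [82, 363, 15, 15, 71], [0, 402, 62, 18, 774]]
side [[204, 0, 215, 212, 15812], [392, 0, 12, 13, 108], [523, 97, 31, 63, 483], [548, 127, 12, 23, 100], [457, 133, 42, 35, 186], [419, 148, 44, 40, 232]]
```

The pad is back at a height of 70 mm, so the lever is up. The jaw's outline is unchanged from when it stood against the stop, and the tool is clear.

```bash
python3 -c "
from cell import env
print(env.sign_off())"
```

```text
the job is handed in; nothing more can be done
None
```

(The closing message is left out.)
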